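Balance the centrifuge rotor

ROBOT

A 6-joint arm with a two-finger parallel gripper is mounted at the origin on the work surface. World frame = base frame: x ahead of the robot, y to its left, z up, the work surface at z = 0. Lengths are in m, angles in rad, forces in N, time in s.
With the tool pointing down it reaches from about 0.35 to 0.775 m from the base axis. Payload 7.3 kg.
Tool frame: the origin (TCP) lies on the mounting face of the last link; the fingertips stand 178 mm ahead of it and the grasp point (between the pads) lies 159 mm ahead of it; z points along the fingers, y is the line along which they close (so a half turn about z gives the same grasp; the last joint's range is limited). The gripper opens to 92 mm and grips with 3 to 60 N. Pads are 19 mm wide; open, the fingers measure 130 mm over their backs; the gripper's body (75 mm by 190 mm) begins 47 mm behind the grasp point.
Start: joints at [-1.338, 0.342, 1.524, -0, 1.275, -0.146], TCP at [0.194, -0.488, 0.405] pointing down, gripper open.
Joint ranges: [-2.53, 2.53], [-0.77, 2.02], [0.04, 2.7], [-1, 4.14], [0.28, 2.66], [-3.11, 3.11]. Speed limits (rad/s): [2.57, 2.57, 3.14, 3.14, 3.14, 3.14].

INTERFACE

Orientations are given as a unit quaternion [x, y, z, w].
In Python, from station import r gives the robot as it stands. The module is installed in compiled form; this text tells all that it offers.
- The arm moves only by the shell command python3 -m creep 'ROWS' [OPENING] [FORCE]. ROWS is text: rows parted by semicolons, each of 6 numbers parted by spaces: the shift along the tool's x, y, z in mm, then the turn, a rotation vector about the tool's x, y, z in degrees. In form: tx ty tz rx ry rz; .... A call has 1 to 10 rows; each row is the pose to reach, as a shift and turn from the pose commanded when the call began, along the tool's axes at that moment; what a row does not reach only later rows make up. A row lasts 1/8 s, in which the tool goes at most 62.5 mm and 10.7 degrees, less where a joint would pass 70% of its speed; a pose out of reach is approached as far as the arm can. A call with a gripper value outside its range is refused whole. OPENING is the finger opening in mm, from 0 to 91.8, set as the call begins (- or left out, the last holds). The fingers move at their own pace and stop on an object; FORCE is the grip in N (left out, the last holds). Time passes only in rows, so rows that repeat a pose let the fingers close. It gives the time, the measured TCP pose, the force and the opening at its end, in the units of the state.
- r.get_state(): the state, without advancing time (a new reading comes with each control period).
- r.capture(name): name is "scene" or "top" or "wrist"; returns a dict with "frame" (400x640x3 uint8, red, green, blue), "depth" (400x640 float32, m along the optical axis (not along the pixel's ray), 0 where there is no reading), "fx", "fy", "cx", "cy" (pixels), "R" (3x3) and "t" (3): a world point X has camera coordinates R X + t. Camera axes: x right, y down, z forward; pixel columns grow to the right and rows downward; lengths in m; the calibration is good to about 2 mm. A picture is of the moment at which its call begins.
- r.job_done(): hands the job in, once; it reports no verdict.
The state is a dict: "t": time; "qpos": joint angles; "joint_vel": joint speeds; "tau": joint torques, N m; "tool_pos": TCP position; "ee_rot": TCP orientation; "force": force on the tool from outside, world axes, zero at the start; "moment": the same for the moment, N m; "width": finger opening in m.
Only numpy, scipy, OpenCV 4.12 (cv2) and the standard library are available. Lean on these libraries where they do the work, as an engineer would, in place of code of your own. Each camera call takes 0.05 s, during which the arm holds its last target. There are 200 camera calls.

TASK

The four-bucket centrifuge rotor on the bench holds one tall bottle. Balance it: take the matching tall bottle that stands on the bench and stand it upright in the bucket directly opposite the loaded one, setting it down on the bucket's floor without dropping it. Leave the loaded bottle and the short bottle standing where they are.

Things in the scene. Friction and masses are not known exactly. Their poses are not given: they have to be found in the camera images.
- bottle_mid (a point): Tall off-white plastic bottle to load, grey screw cap, loose on the bench: flat-bottomed, round, 40 mm diameter, 130 mm tall with its cap (38 mm diameter, 22 mm high), 0.15 kg. Point: its centre, 65 mm above its bottom; z up its axis. It is in a row, in any order, with a short bottle and a wide amber jar (64 mm diameter, 95 mm tall), 25 mm or more between them.
- free_well (a point): Free bucket, opposite the loaded one: fixed upright aluminium cup, bore 58 mm, wall 4 mm, 40 mm deep. Point: centre of its inner floor, 18 mm above the bench (rim 58 mm); z up, x outward from the rotor's axis. The rotor is fixed and does not turn: 4 such buckets 90 degrees apart, 70 mm from its axis; both side ones are empty. Stand 204 mm wide; hub nut in the middle 74 mm high.
- loaded_mid (a point): Loaded bottle, same kind as the one to load, loose in its bucket, 140 mm from the free bucket's axis; its top is 148 mm above the bench. Point: its centre, 65 mm above its bottom; z up its axis.
- short_mid (a point): Short bottle, a bystander: same plastic, cap and 40 mm diameter but 80 mm tall, loose on the bench. Point: its centre, 40 mm above its bottom; z up its axis.
Not all that is in view belongs to the job. Leave any green look-alike of the part that bears bottle_mid alone. Leave any green look-alike of the part that bears short_mid alone.

How it is judged:
By the outcome, as a careful person would: the job done as asked, in the order asked, and still so for the second after the job is handed in, with the robot touching nothing.
It also fails if it takes over 35 s, if anything falls off the work surface, if the arm or the gripper's body presses on something with over 40 N, if the wrist force passes 120 N, or if a joint passes its speed limit or range.

## Working session

There is one attempt and no reset: what is moved stays moved. The work goes in short steps, Python scripts to look and compute and a shell command to move; the robot and the scene stay as the last step left them, time stands still between calls to the robot, and variables do not carry over. Pictures are saved under pics/ and viewed, on a budget of 10 in all, crops included, one or two more only if the job needs it, and the job is handed in when it is done.

```bash
mkdir -p pics; python3 - <<'E'
from station import r
import cv2,numpy as np
s=r.get_state();print(s)
ims=[]
for n in("scene","top"):
    c=r.capture(n);np.savez(f"{n}.npz",**c);cv2.imwrite(f"pics/{n}0.png",c["frame"][...,::-1])
    print(n,c["fx"],c["cx"],c["cy"],c["R"].round(3).tolist(),c["t"])
E
```

```text
{'t': 0.0, 'qpos': array([-1.33800272e+00,  3.42741153e-01,  1.52504531e+00, -2.37298717e-06,
        1.27542649e+00, -1.46037710e-01]), 'joint_vel': array([-6.46795283e-04, -4.23458379e-04, -3.77917503e-04,  8.68340006e-04,
        5.78069155e-05,  6.76474891e-04]), 'tau': array([-1.19395327e-04, -4.31243598e+01, -2.44213468e+01,  7.15467031e-02,
        5.58741507e-02, -1.32240607e-04]), 'tool_pos': array([ 0.19413168, -0.48763354,  0.40402531]), 'ee_rot': array([ 9.82114038e-01,  1.88285318e-01, -3.62653552e-05, -8.09337872e-04]), 'force': array([-0.23047417,  0.18836641, -0.75000148]), 'moment': array([-0.02711232, -0.0088502 , -0.01527814]), 'width': 0.09168382775815102}
scene 446.7536979879955 321.983233504778 190.66502876622928 [[0.725, 0.689, 0.006], [0.594, -0.621, -0.511], [-0.349, 0.374, -0.859]] [-0.35280247 -0.29684079  1.25939171]
top 447.8312720675872 321.63706992036197 203.06620630821274 [[-0.006, -1.0, 0.009], [-0.996, 0.005, -0.089], [0.089, -0.01, -0.996]] [-0.03188042  0.52004166  1.08418369]
```

View pics/top0.png

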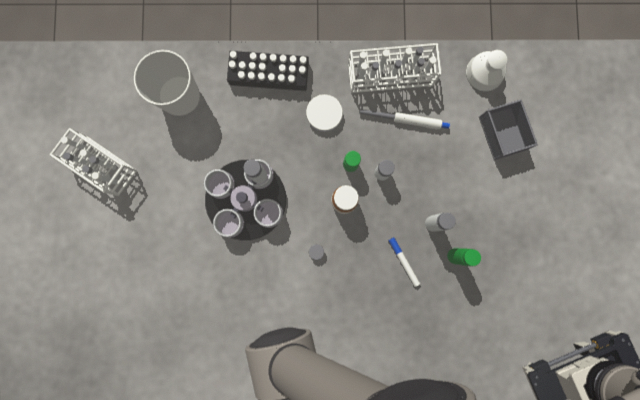

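View pics/scene0.png

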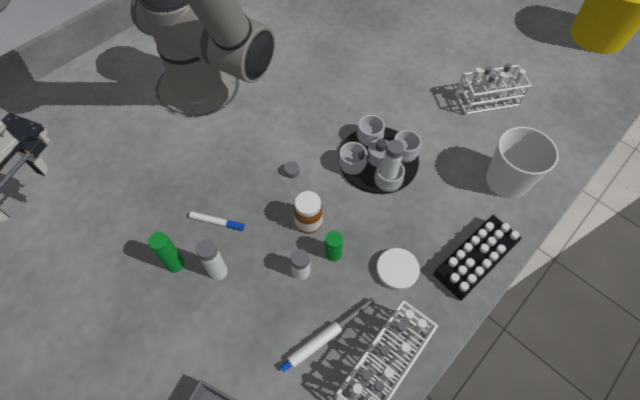

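In the top view, the tall bottle's cap is near (447,221), the short bottle near (386,169) and the jar near (346,198). The green decoys are at (470,257) and (352,159). In the rotor, the loaded cap is at (253,168), which leaves the opposite bucket at about (228,222).

```bash
cat > h.py <<'E'
import numpy as np,cv2
def world(c):
    v,u=np.mgrid[:400,:640];d=c["depth"]
    P=np.stack([(u-c["cx"])/c["fx"]*d,(v-c["cy"])/c["fy"]*d,d],-1)
    return (P-c["t"])@c["R"]
def circ(p):
    A=np.c_[2*p,np.ones(len(p))];x=np.linalg.lstsq(A,(p**2).sum(1),rcond=None)[0]
    return x[:2],np.sqrt(x[2]+x[0]**2+x[1]**2)
E
python3 - <<'E'
from h import *
for n in("top","scene"):
    c=dict(np.load(n+".npz"));W=world(c);ok=c["depth"]>0
    print(n,"bench z",np.median(W[...,2][ok&(abs(W[...,2])<.03)]))
    def find(z0,z1,ctr,rad):
        m=ok&(W[...,2]>z0)&(W[...,2]<z1)&(np.hypot(W[...,0]-ctr[0],W[...,1]-ctr[1])<rad)
        return W[m]
    if n=="top":
        px=dict(tall=(447,221),short=(386,169),jar=(346,198),load=(253,168),hub=(243,198),b1=(228,222),b3=(219,183),b4=(268,213),grn=(470,257))
        C={k:W[v-2:v+3,u-2:u+3].reshape(-1,3) for k,(u,v) in px.items()}
        C={k:np.median(v,0) for k,v in C.items()}
        for k,v in C.items():print(k,v.round(4))
    for k,z0,z1 in(("tall",.122,.138),("short",.072,.088),("jar",.087,.103),("load",.138,.156),("hub",.066,.082),("grn",.122,.138)):
        p=find(z0,z1,C[k],.04)
        if len(p):
            (x,y),w,_=cv2.minAreaRect(p[:,:2].astype(np.float32)*1000)[0:3]; print(k,len(p),p.mean(0).round(4),"rect",round(x,1),round(y,1),np.round(w,1))
    for k in("b1","b3","b4"):
        p=find(.053,.063,C[k],.042)
        if len(p)>5:
            q,R=circ(p[:,:2]);print(k,len(p),p[:,2].mean().round(4),q.round(4),R.round(4))
E
```

```text
top bench z -1.7486773032985639e-06
tall [ 0.4687 -0.3133  0.1301]
short [ 0.5948 -0.1867  0.0804]
jar [ 0.5251 -0.0906  0.0945]
load [0.5871 0.1175 0.1482]
hub [0.528  0.1509 0.0746]
b1 [0.4742 0.1951 0.0265]
b3 [0.5708 0.2181 0.0268]
b4 [0.4957 0.0971 0.0276]
grn [ 0.3887 -0.3618  0.1305]
tall 236 [ 0.4687 -0.3121  0.1298] rect 468.8 -312.4 [36.9 36.3]
short 201 [ 0.5981 -0.187   0.0798] rect 598.6 -186.9 [35.3 36.3]
jar 453 [ 0.5258 -0.0898  0.0949] rect 526.1 -89.5 [54.  53.8]
load 234 [0.5874 0.1203 0.1475] rect 588.1 120.6 [36.1 36.3]
hub 95 [0.5303 0.1557 0.0734] rect 530.5 155.7 [24.5 23.5]
grn 234 [ 0.3872 -0.3661  0.1297] rect 387.3 -366.7 [36.2 36.3]
b1 148 0.0575 [0.471  0.1921] 0.031
b3 154 0.0575 [0.5664 0.2162] 0.0307
b4 139 0.0574 [0.4948 0.097 ] 0.0309
scene bench z 0.00015087173674133765
tall 295 [ 0.4713 -0.3137  0.1294] rect 470.4 -313.6 [36.9 36.8]
short 269 [ 0.6005 -0.1891  0.0796] rect 599.5 -188.4 [36.4 36.8]
jar 501 [ 0.528  -0.0917  0.0947] rect 527.2 -90.4 [54.9 56.3]
load 224 [0.5902 0.1182 0.147 ] rect 589.6 120.4 [36.2 38. ]
hub 91 [0.5328 0.154  0.0731] rect 531.9 155.3 [24.6 24.4]
grn 297 [ 0.39   -0.3675  0.1293] rect 388.8 -366.6 [35.9 37.5]
b1 151 0.0569 [0.4719 0.1918] 0.0309
b3 130 0.0569 [0.5677 0.2157] 0.0309
b4 152 0.0573 [0.4958 0.0955] 0.0309
```

```bash
python3 -m creep '50 -10 0 0 0 0;107 -20 0 0 0 0;163 -31 0 0 0 0;220 -41 0 0 0 0;275 -52 0 0 0 0;308 -58 0 0 0 0;320 -60 0 0 0 0;320 -60 20 0 0 0;320 -60 30 0 0 0;320 -60 30 0 0 0' 91 15
python3 - <<'E'
from h import *
from station import r
c=r.capture("wrist");cv2.imwrite("pics/w1.png",c["frame"][...,::-1]);W=world(c);s=r.get_state();print(s["tool_pos"],s["ee_rot"])
m=(c["depth"]>0)&(abs(W[...,2]-.130)<.006)&(np.hypot(W[...,0]-.469,W[...,1]+.313)<.035)
p=W[m];print(len(p));
if len(p):print(p.mean(0),cv2.minAreaRect(p[:,:2].astype(np.float32)))
E
```

```text
t: 1.35
tool_pos: [0.4687, -0.3142, 0.374]
ee_rot: [0.982, 0.188, -0.001, -0.001]
force: [-0.5, 0.4, 0.9]
width: 0.0914
[ 0.46887932 -0.31423448  0.37473009] [ 9.82209197e-01  1.87789881e-01 -1.98450083e-04 -1.18630646e-04]
1624
[ 0.4703786  -0.3132347   0.13142684] ((0.4695609509944916, -0.31340762972831726), (0.03682022914290428, 0.03690652549266815), 45.4737548828125)
```

View pics/w1.png

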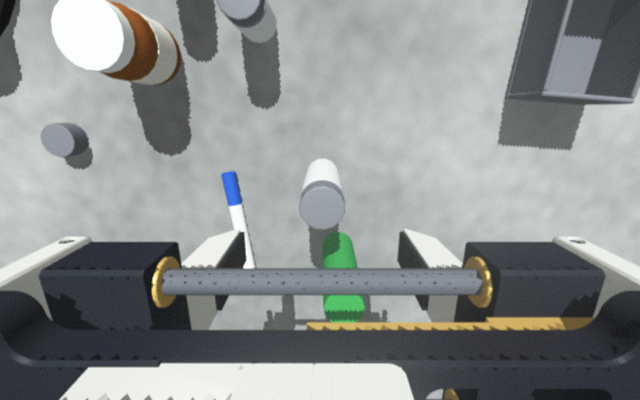

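The wrist view shows the cap at (322,205), midway between the fingers. It agrees with the earlier fix to within 1 mm, so I'll descend.

```bash
python3 -m creep '0 0 25 0 0 0;0 0 55 0 0 0;0 0 85 0 0 0;0 0 108 0 0 0;0 0 120 0 0 0;0 0 125 0 0 0;0 0 125 0 0 0'; python3 -m creep '0 0 0 0 0 0;0 0 0 0 0 0;0 0 0 0 0 0;0 0 0 0 0 0;0 0 0 0 0 0;0 0 0 0 0 0;0 0 0 0 0 0;0 0 0 0 0 0' 30 20
```

```text
t: 2.28
tool_pos: [0.4694, -0.314, 0.2503]
ee_rot: [0.982, 0.188, 0.0, 0.0]
force: [-0.1, -0.8, -0.2]
width: 0.0912
t: 3.28
tool_pos: [0.4693, -0.3137, 0.2497]
ee_rot: [0.982, 0.188, 0.0, 0.0]
force: [-0.0, 0.4, -0.3]
width: 0.039
```

```bash
python3 -m creep '0 0 -10 0 0 0;0 0 -35 0 0 0;0 0 -65 0 0 0;0 0 -95 0 0 0;0 0 -118 0 0 0;0 0 -128 0 0 0;0 0 -130 0 0 0;0 0 -130 0 0 0'; python3 -m creep '8 -19 0 0 0 0;23 -56 0 0 0 4;42 -103 0 0 0 9;62 -155 0 0 0 14;83 -206 0 0 0 19;104 -257 0 0 0 24;124 -308 0 0 0 28;145 -359 0 0 0 32;162 -402 0 0 0 35;174 -432 0 0 0 37'; python3 -m creep '9 -21 0 0 0 0;14 -34 0 0 0 0;14 -34 0 0 0 0;14 -34 0 0 0 0' 
python3 - <<'E'
from station import r
import numpy as np
s=r.get_state();print(s["tool_pos"],s["ee_rot"],s["width"],s["force"])
E
```

```text
t: 4.28
tool_pos: [0.4692, -0.3136, 0.3789]
ee_rot: [0.982, 0.188, -0.0, -0.001]
force: [0.1, -0.1, -1.6]
width: 0.0396
t: 5.52
tool_pos: [0.4699, 0.1547, 0.3791]
ee_rot: [0.991, -0.133, -0.001, 0.0]
force: [0.1, -0.8, -0.5]
width: 0.0394
t: 6.02
tool_pos: [0.4933, 0.1806, 0.3794]
ee_rot: [0.991, -0.133, -0.0, 0.0]
force: [-0.7, -1.1, -1.0]
width: 0.0392
[0.49331151 0.18061475 0.37939766] [ 9.91071004e-01 -1.33333888e-01 -4.82157225e-04  3.26841033e-04] 0.03919355671395544 [-0.68022051 -1.10371807 -0.96037853]
```

I typed the last few rows in the pre-turn axes, so the tool ended about 25 mm off. That's harmless at this height. Next I'll measure the bottle in the hand and the well before correcting.

```bash
python3 - <<'E'
from h import *
from station import r
for n in("scene","wrist"):
    c=r.capture(n);np.savez(n+"2.npz",**c);W=world(c);ok=c["depth"]>0
    cv2.imwrite(f"pics/{n}2.png",c["frame"][...,::-1])
    p=W[ok&(abs(W[...,2]-.0575)<.005)&(np.hypot(W[...,0]-.4712,W[...,1]-.192)<.042)]
    print(n,"rim",len(p)); 
    if len(p)>20: print(circ(p[:,:2]))
    for z in(.14,.16,.18,.2):
        p=W[ok&(abs(W[...,2]-z)<.008)&(np.hypot(W[...,0]-.4933,W[...,1]-.1806)<.03)]
        if len(p)>15: print(z,len(p),circ(p[:,:2]))
a=cv2.hconcat([cv2.imread("pics/scene2.png")[60:360,180:500],cv2.imread("pics/wrist2.png")[:300,160:500]]);cv2.imwrite("pics/m2.png",a)
E
```

```text
scene rim 137
(array([0.47193297, 0.19145874]), np.float64(0.030668112617091958))
0.14 77 (array([0.49332839, 0.18003806]), np.float64(0.019122153626494467))
0.16 83 (array([0.49373082, 0.17921306]), np.float64(0.018678498934251483))
0.18 84 (array([0.49379171, 0.17961515]), np.float64(0.018569470220922535))
0.2 80 (array([0.48876532, 0.18268949]), np.float64(0.02439009879764282))
wrist rim 412
(array([0.47292013, 0.19175016]), np.float64(0.030576772199306983))
0.14 217 (array([0.49303308, 0.18035257]), np.float64(0.019731681828146146))
0.16 286 (array([0.49314584, 0.18032433]), np.float64(0.019682866700484983))
0.18 373 (array([0.49324714, 0.18025923]), np.float64(0.019631546632693134))
0.2 622 (array([0.48903899, 0.18149817]), np.float64(0.0239115135399271))
```

View pics/m2.png

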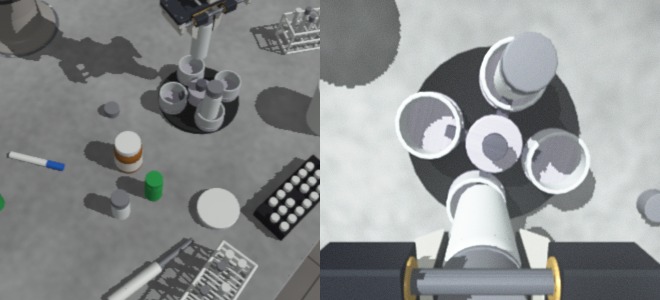

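The bottle hangs upright at the tool axis, lower right in the wrist crop, and the free bucket's rim is just below-left of it. The shift needed is (-23.4, -5.3) mm in tool axes, then down 112 mm.

```bash
python3 -m creep '-10 -2 0 0 0 0;-20 -4 0 0 0 0;-23.5 -5.3 0 0 0 0;-23.5 -5.3 20 0 0 0;-23.5 -5.3 45 0 0 0;-23.5 -5.3 52 0 0 0;-23.5 -5.3 52 0 0 0'
python3 - <<'E'
from h import *
from station import r
for n in("scene","wrist"):
    c=r.capture(n);W=world(c);ok=c["depth"]>0
    p=W[ok&(abs(W[...,2]-.0575)<.005)&(np.hypot(W[...,0]-.4712,W[...,1]-.192)<.042)]
    print(n,"rim",len(p),circ(p[:,:2]))
    for z in(.09,.11,.13):
        p=W[ok&(abs(W[...,2]-z)<.008)&(np.hypot(W[...,0]-.472,W[...,1]-.1917)<.03)]
        if len(p)>15: print(z,len(p),circ(p[:,:2]))
s=r.get_state();print(s["tool_pos"],s["force"])
E
```

```text
t: 7.0
tool_pos: [0.4725, 0.1925, 0.3278]
ee_rot: [0.991, -0.133, -0.0, 0.0]
force: [0.6, 0.3, -0.5]
width: 0.0393
scene rim 115 (array([0.47205847, 0.19154744]), np.float64(0.03070139461603562))
0.09 62 (array([0.47291897, 0.19170771]), np.float64(0.018761962390662818))
0.11 72 (array([0.47252803, 0.19176117]), np.float64(0.019054677041044906))
0.13 74 (array([0.47298241, 0.19103513]), np.float64(0.018250154947719463))
wrist rim 773 (array([0.4728112 , 0.19203783]), np.float64(0.030454517864570717))
0.09 222 (array([0.47270591, 0.19255424]), np.float64(0.019720861948554835))
0.11 294 (array([0.47275726, 0.19248521]), np.float64(0.019688950794953097))
0.13 391 (array([0.47281372, 0.19242833]), np.float64(0.01964840081618889))
[0.47268567 0.19255835 0.32856619] [-0.12280663  0.88089612 -0.42986041]
```

Centred within 1 mm. Lowering now.

```bash
python3 -m creep '0 0 20 0 0 0;0 0 40 0 0 0;0 0 52 0 0 0;0 0 56 0 0 0;0 0 57 0 0 0;0 0 57 0 0 0'; python3 -m creep '0 0 0.7 0 0 0;0 0 1.4 0 0 0;0 0 2.1 0 0 0;0 0 2.1 0 0 0'
```

```text
t: 7.85
tool_pos: [0.4726, 0.1925, 0.2712]
ee_rot: [0.991, -0.133, 0.001, -0.0]
force: [-0.1, 1.0, -0.8]
width: 0.0395
t: 8.35
tool_pos: [0.4724, 0.1924, 0.2685]
ee_rot: [0.991, -0.133, -0.0, 0.0]
force: [0.8, 0.3, -0.8]
width: 0.0394
```

```bash
python3 -m creep '0 0 0.3 0 0 0;0 0 0.6 0 0 0;0 0 0.6 0 0 0;0 0 0.6 0 0 0'; python3 -m creep '0 0 0.3 0 0 0;0 0 0.6 0 0 0;0 0 0.6 0 0 0;0 0 0.6 0 0 0'
```

```text
t: 8.85
tool_pos: [0.4724, 0.1924, 0.268]
ee_rot: [0.991, -0.133, 0.0, 0.0]
force: [0.9, 0.0, -0.6]
width: 0.0394
t: 9.35
tool_pos: [0.4725, 0.1924, 0.2677]
ee_rot: [0.991, -0.133, 0.0, -0.0]
force: [-0.8, -0.7, 4.9]
width: 0.0393
```

Contact is at 4.9 N, at the expected height. Release and rise.

```bash
python3 -m creep '0 0 0 0 0 0;0 0 0 0 0 0;0 0 0 0 0 0;0 0 0 0 0 0;0 0 0 0 0 0' 70; python3 -m creep '0 0 -10 0 0 0;0 0 -30 0 0 0;0 0 -60 0 0 0;0 0 -90 0 0 0;0 0 -120 0 0 0;0 0 -135 0 0 0;0 0 -140 0 0 0;0 0 -140 0 0 0'; python3 -m creep '-40 0 0 0 0 0;-80 0 0 0 0 0;-100 0 0 0 0 0;-100 0 0 0 0 0;-100 0 0 0 0 0'
python3 - <<'E'
from h import *
from station import r
for n in("scene","top"):
    c=r.capture(n);W=world(c);ok=c["depth"]>0
    cv2.imwrite(f"pics/{n}3.png",c["frame"][...,::-1])
    for k,z,x,y in(("placed",.148,.472,.192),("load",.148,.589,.1205),("short",.08,.599,-.1875)):
        p=W[ok&(abs(W[...,2]-z)<.006)&(np.hypot(W[...,0]-x,W[...,1]-y)<.03)]
        if len(p)>15:print(n,k,len(p),np.percentile(p[:,2],[10,50,90]).round(4),np.round(cv2.minAreaRect(p[:,:2].astype(np.float32))[0],4))
a=cv2.hconcat([cv2.imread("pics/scene3.png")[60:360,180:500],cv2.imread("pics/top3.png")[100:400,150:520]]);cv2.imwrite("pics/m3.png",a)
E
```

```text
t: 9.98
tool_pos: [0.4724, 0.1924, 0.2673]
ee_rot: [0.991, -0.133, -0.0, 0.0]
force: [-0.1, 0.3, -0.3]
width: 0.0699
t: 10.98
tool_pos: [0.4723, 0.1924, 0.4075]
ee_rot: [0.991, -0.133, 0.0, 0.0]
force: [0.4, 0.3, -0.5]
width: 0.0699
t: 11.6
tool_pos: [0.3768, 0.2188, 0.4074]
ee_rot: [0.991, -0.133, 0.0, 0.0]
force: [0.1, 0.1, 0.6]
width: 0.0702
scene placed 177 [0.1445 0.1478 0.1496] [0.4731 0.1923]
scene load 206 [0.1457 0.1479 0.1497] [0.5888 0.1199]
scene short 263 [0.0776 0.0798 0.0819] [ 0.5995 -0.1882]
top placed 234 [0.1451 0.1476 0.1498] [0.4718 0.1922]
top load 228 [0.1455 0.1476 0.1501] [0.5879 0.1206]
top short 194 [0.0773 0.0799 0.0823] [ 0.5988 -0.1873]
```

View pics/m3.png

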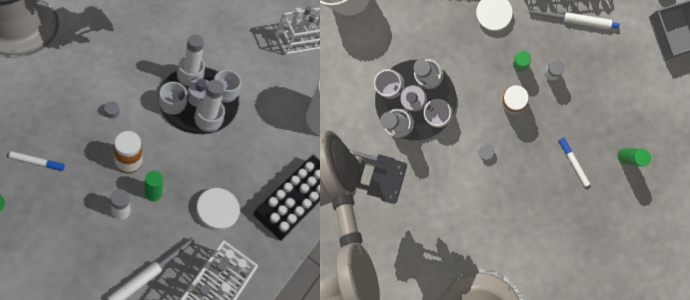

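The bottle stands upright in the bucket opposite the loaded one (crop positions (194,55) and (400,120)). Nothing else has moved, and the gripper is clear.

```bash
python3 -c "
from station import r
print(r.job_done())"
```

```text
the job is handed in; nothing more can be done
None
```

The tall bottle now stands upright in the bucket opposite the loaded one, and the job is handed in at about 11.7 s of the 35 s allowed. I lowered it until it touched the floor at about 5 N, released it and backed the gripper away.

**Last checks:**
- **Placed bottle:** its cap top is at 148 mm, as expected for a bottle on the bucket floor. It sits within about 1 mm of the bucket's centre.
- **Bystanders:** the loaded and short bottles are where they were, to within 1 mm. The jar and the green look-alikes look untouched in the picture.
- **Gripper:** it is open and clear of everything, and the force readings are only noise.

**One slip:** during the carry I typed four rows in the axes from before a turn, which put the tool about 25 mm off. It was high above everything and touched nothing. I corrected it before lowering. No check failed or disagreed.

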